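# Shut the workshop bench down at its switch box

### The job

Shut the bench down for the night: at the grey switch box, press each small circuit switch that is still on over to off, and only then press the large main switch off, so that no machine can start by itself when the main is put back on in the morning. Do not switch on any circuit that is already off, and leave the loose wrench socket, the spray can and the screwdriver where they are.

Things in the scene. Friction and masses are not known exactly. Their poses are not given: they have to be found in the camera images.
- switchbox: bench switch box: grey steel, fixed, 150 deep (x) x 350 long (y) x 65 mm high. Origin: centre of its underside. x points from its front edge (robot side) to its back, y left seen from the robot. On its level lid, 25 mm in front of the middle line, one row of black rocker switches: four equal small ones 55 mm apart and, 90 mm on at the right (-y) end, the larger main switch
- pivot_a (a point): middle of the top of one circuit switch (any of the four places), above its pivot, 76 mm over the bench; fixed, axes as the box. Rocker 44 long (x) x 24 mm wide, proud of its 3 mm bezel. Top a shallow V: the half that is down is nearly level (end 3 mm below this point), the other rises to 8 mm above it. OFF: front half (-x, robot side) down; ON: back half (with a thin white line) down
- pivot_b (a point): the same point of another circuit switch, same build. All rockers snap over-centre and cannot stay half-way: pressing straight down 12 to 20 mm from the middle on the raised half takes 2 to 5 N; it snaps over when its end has been pushed about 6 mm down
- pivot_c (a point): the same point of another circuit switch, same build and action as pivot_a and pivot_b
- pivot_d (a point): the same point of another circuit switch, same build and action as pivot_a and pivot_b
- pivot_main (a point): the same point of the main switch, 76 mm over the bench, at the right (-y) end of the row. As the circuit switches (OFF: front half down), but larger: rocker 56 long x 36 mm wide, raised end 10 mm above this point; pressing 15 to 25 mm from the middle takes 2 to 5 N and it snaps over when its end has gone about 7 mm down
- rocker_a (a joint): tilt in rad of the rocker at pivot_a: +0.25 = ON (back half down), -0.25 = OFF (front half down)
- rocker_b (a joint): tilt in rad of the rocker at pivot_b: +0.25 = ON (back half down), -0.25 = OFF (front half down)
- rocker_c (a joint): tilt in rad of the rocker at pivot_c: +0.25 = ON (back half down), -0.25 = OFF (front half down)
- rocker_d (a joint): tilt in rad of the rocker at pivot_d: +0.25 = ON (back half down), -0.25 = OFF (front half down)
- rocker_main (a joint): tilt in rad of the main rocker: +0.25 = ON, -0.25 = OFF
- socket_mid (a point): a loose dark steel wrench socket, 30 mm in diameter and 42 mm high, standing on the lid at the back of the switch box, behind the switches; point at its centre, 21 mm above its foot. Not part of the job
- spraycan_mid (a point): a loose blue spray can with white cap, 53 mm in diameter and 173 mm high, standing on the bench to the left (+y) of the box; point at its axis, 86 mm above the bench. Not part of the job
- screwdriver: a loose screwdriver 200 mm long, lying on the bench to the right (-y) of the box; its x runs from handle to tip. Not part of the job

How it is judged:
On the way, in this order (a step that is already met when the one before it is completed fails the run):
1. all four circuit switches are off while the main switch is still on (value of joint each of rocker_a, rocker_b, rocker_c, rocker_d below -0.18 rad and value of joint rocker_main above 0.18 rad), for 0.1 s.
2. the main switch is off as well (value of joint each of rocker_a, rocker_b, rocker_c, rocker_d, rocker_main below -0.18 rad), for 0.2 s.
At the end, for the whole second after the job is handed in: all four circuit switches and the main switch are off, their front halves down (each joint below -0.18 rad) (all of step 2); the robot touches nothing.
It fails at once if the main switch was put off while a circuit was still on (value of joint rocker_main below 0 rad and value of joint any of rocker_a, rocker_b, rocker_c, rocker_d above -0.15 rad).
It fails at once if a circuit that was already off was switched on (value of joint any of rocker_c, rocker_d above 0.05 rad).
It fails at once if the wrench socket, the spray can or the screwdriver was shifted (15 mm) or lifted (distance of any of socket_mid, spraycan_mid, screwdriver from where it was at the start of the episode above 0.015 m).
It also fails if it takes over 38 s, if anything falls off the work surface, if the arm or the gripper's body presses on something with over 40 N, if the wrist force passes 120 N, or if a joint passes its speed limit or range.

### The arm

A 6-joint arm with a two-finger parallel gripper is mounted at the origin on the work surface. World frame = base frame: x ahead of the robot, y to its left, z up, the work surface at z = 0. Lengths are in m, angles in rad, forces in N, time in s.
With the tool pointing down it reaches from about 0.35 to 0.975 m from the base axis. Payload 4.9 kg.
Tool frame: the origin (TCP) lies between the finger pads; the fingertips stand 17 mm ahead of it and the grasp point (between the pads) lies 2 mm behind it (manip.nose_length is the distance from the TCP to the fingertips, in m); z points along the fingers, y is the line along which they close (so a half turn about z gives the same grasp; the last joint's range is limited). The gripper opens to 85 mm and grips with 20 to 120 N. Pads are 22 mm wide; open, the fingers measure 114 mm over their backs; the gripper's body (76 mm by 85 mm) begins 54 mm behind the grasp point. The pads swing forward as they close: fully open they stand 13 mm farther back than shut.
Start: joints at [1, 0.053, 1.613, -0, 1.476, -0.119], TCP at [0.273, 0.562, 0.228] pointing down, gripper open.
Joint ranges: [-3.01, 3.01], [-1.01, 2.22], [0.06, 2.58], [-1.02, 4.17], [0.09, 2.62], [-3.14, 3.14]. Speed limits (rad/s): [2.57, 2.57, 3.14, 3.14, 3.14, 3.14].

### API

Orientations are given as a unit quaternion [w, x, y, z].
In Python, from plant import manip gives the robot as it stands. The module is installed in compiled form; this text tells all that it offers.
- The arm moves only by the tool apply_moves, never from a script. Its argument "moves" is a list of rows, each a list of 3 entries, a list of its own where there are three numbers: the turn, a rotation vector about the tool's x, y, z in rad, then the shift along the tool's x, y, z in cm, then the closure, from -1 (fully open) to 1 (shut), so that 0 is half open. A call has 1 to 20 rows; each row is the pose to reach, as a shift and turn from the pose commanded when the call began, along the tool's axes at that moment; what a row does not reach only later rows make up. A row lasts 1/10 s, in which the tool goes at most 50 mm and 8.59 degrees, less where a joint would pass 70% of its speed; a pose out of reach is approached as far as the arm can. A call with a gripper value outside its range is refused whole. The fingers move at their own pace and stop on an object; the grip force is fixed at half the most. Time passes only in rows, so rows that repeat a pose let the fingers close. It gives the time, the measured TCP pose, the force, the opening and the grip force at its end, in the units of the state.
- manip.state(): the state, without advancing time (a new reading comes with each control period).
- manip.grab_frame(name): name is "scene" or "top" or "wrist"; returns a dict with "image" (384x512x3 uint8, red, green, blue), "K" (3x3 intrinsics, pixels), "rvec" (rotation vector, rad) and "tvec" (3), from world to camera coordinates, as OpenCV has them. Camera axes: x right, y down, z forward; pixel columns grow to the right and rows downward; lengths in m; the calibration is good to about 2 mm. A picture is of the moment at which its call begins. There is no depth.
- manip.job_done(): hands the job in; it is judged then, once.
Trained networks look in a picture, given as the dict that the camera call returned (one of the last four; its "shot" number tells which), for a name from the list of things; names that differ only in an ending like _2 or _b are one class to them, and where a whole thing is asked for, a point or a joint stands for the part that bears it (a point fixed in the world has none). Each returns a list of dicts, best first, with "score" (0 to 1); they miss things now and then, are a little off and sometimes report something else, mostly with a low value. They report only what shows in the picture. A call takes as long as a camera call.
- manip.look_for(picture, label): "location" ([x, y, z] in m, in the coordinates of the camera as it stood for that picture, good to about 4 mm: the middle of the surface that is visible of it).
- manip.silhouettes(picture, label): "pixels" (384x512 bool, what is visible of it).
- manip.spot_point(picture, label): "location" ([x, y, z] in m, in the coordinates of the camera as it stood for that picture, good to about 4 mm: a listed point, or the origin of a listed thing).
The state is a dict: "time": time; "joint_pos": joint angles; "joint_vel": joint speeds; "joint_efforts": joint torques, N m; "tool_pos": TCP position; "tool_rot": TCP orientation; "contact_force": force on the tool from outside, world axes, zero at the start; "ft_torque": the same for the moment, N m; "gripper_width": opening from 0.0 (shut) to 1.0 (fully open); "grasp_force": force on a finger pad.
Only numpy, scipy, OpenCV 4.12 (cv2) and the standard library are available. Lean on these libraries where they do the work, as an engineer would, in place of code of your own. Each camera call takes 0.05 s, during which the arm holds its last target. There are 200 camera calls.

## Working session

There is one attempt and no reset: what is moved stays moved. The work goes in short steps, Python scripts to look and compute and a tool call to move; the robot and the scene stay as the last step left them, time stands still between calls to the robot, and variables do not carry over. Pictures are saved under pics/ and viewed, at most 10 in all, crops included, and the job is handed in when it is done.

Besides the shell and the picture viewer there is one more tool, called after "Emit:" as name(argument=value, ...) on one line, values as JSON. apply_moves: Moves the arm, as the interface text tells. Its arguments: {"type":"object","properties":{"moves":{"type":"array"}},"required":["moves"]}

```bash
mkdir -p pics; cat > h.py <<'E'
import numpy as np, cv2
from plant import manip
def w(p,loc):
    R=cv2.Rodrigues(np.array(p['rvec'],float))[0]; return R.T@(np.array(loc)-np.array(p['tvec']).ravel())
def proj(p,X): return cv2.projectPoints(np.array(X,float).reshape(-1,3),np.array(p['rvec'],float),np.array(p['tvec'],float),np.array(p['K'],float),None)[0].reshape(-1,2)
def onz(p,uv,z):
    R=cv2.Rodrigues(np.array(p['rvec'],float))[0]; c=-R.T@np.array(p['tvec']).ravel()
    d=R.T@np.linalg.inv(p['K'])@np.array([uv[0],uv[1],1.]); return c+d*(z-c[2])/d[2]
def save(p,n,crop=None,s=1):
    im=p['image'][:,:,::-1]
    if crop: im=im[crop[1]:crop[3],crop[0]:crop[2]]
    cv2.imwrite('pics/'+n,cv2.resize(im,None,fx=s,fy=s,interpolation=cv2.INTER_CUBIC))
E
python3 - <<'E'
from h import *
np.set_printoptions(precision=4,suppress=True)
ims=[]
for n in ("scene","top"):
    p=manip.grab_frame(n); ims.append(p['image'])
    for l in ("switchbox","pivot_a","pivot_main","socket_mid","spraycan_mid","screwdriver"):
        for d in manip.spot_point(p,l)[:6]: print(n,l,round(d['score'],2),w(p,d['location']),proj(p,w(p,d['location']))[0])
    save(p,n+'.png')
s=manip.state(); print(s['tool_pos'],s['tool_rot'],s['contact_force'],s['time'])
E
```

```text
scene switchbox 0.66 [0.5399 0.062  0.0003] [274.9281 212.6715]
scene pivot_a 0.82 [0.4848 0.1805 0.0749] [326.2344 172.9082]
scene pivot_a 0.76 [0.5118 0.0731 0.0796] [280.4671 178.4597]
scene pivot_a 0.62 [0.4966 0.1282 0.0751] [304.1013 175.9369]
scene pivot_a 0.59 [0.5283 0.0233 0.0762] [258.4751 184.2013]
scene pivot_main 0.75 [ 0.5548 -0.0651  0.0794] [217.996  190.6759]
scene socket_mid 0.74 [0.5756 0.1363 0.0817] [311.2516 196.1838]
scene spraycan_mid 0.61 [0.4809 0.3091 0.0867] [382.1985 167.8925]
scene screwdriver 0.8 [ 0.6808 -0.1869  0.0016] [157.118  258.3899]
top switchbox 0.75 [0.5388 0.0672 0.0002] [236.5451 215.3182]
top switchbox 0.53 [0.5106 0.075  0.0799] [232.5951 222.2589]
top pivot_a 0.81 [0.5132 0.0768 0.0808] [231.9046 221.211 ]
top pivot_a 0.75 [0.4861 0.1812 0.0757] [192.238  230.9873]
top pivot_a 0.64 [0.5019 0.1261 0.0771] [213.2333 225.303 ]
top pivot_a 0.48 [0.532  0.0257 0.0775] [251.3183 214.6442]
top pivot_main 0.77 [ 0.5535 -0.0651  0.0741] [285.3096 207.4046]
top socket_mid 0.7 [0.5771 0.1415 0.0849] [208.0446 196.7199]
top spraycan_mid 0.89 [0.4833 0.3088 0.086 ] [142.7241 230.9379]
top screwdriver 0.91 [ 0.6809 -0.1964 -0.0035] [327.8017 168.7084]
[0.2728 0.5623 0.2282] [0.     0.224  0.9746 0.    ] [ 0.5369 -0.6729  0.0332] 0.7
```

```bash
python3 - <<'E'
import cv2
a=cv2.imread('pics/scene.png')[140:260,180:380]; b=cv2.imread('pics/top.png')[160:260,150:350]
cv2.imwrite('pics/both.png',cv2.resize(cv2.vconcat([a,b]),None,fx=2.7,fy=2.7,interpolation=cv2.INTER_CUBIC))
E
```

```text
(no output)
```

View pics/both.png

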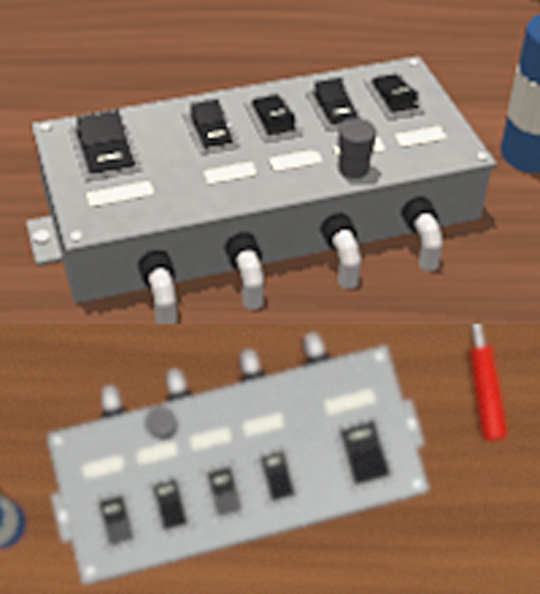

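View pics/scene.png

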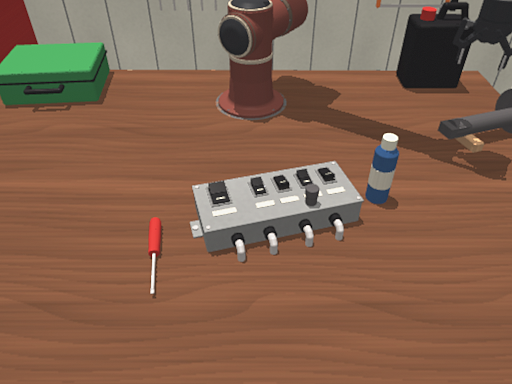

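The main and circuits 2 and 4 (y≈0.127, 0.025) look ON, while 1 and 3 show lit front faces and so look OFF. I'll move above the row, raised to clear the can, and check with the wrist camera.

Emit:
apply_moves(moves=[[[0,0,0],[0,0,-5],1],[[0,0,-0.15],[-4,-3,-7],1],[[0,0,-0.3],[-8,-6.5,-7],1],[[0,0,-0.45],[-12,-9.7,-7],1],[[0,0,-0.6],[-16,-13,-7],1],[[0,0,-0.724],[-20,-16,-7],1],[[0,0,-0.724],[-24,-19.5,-7],1],[[0,0,-0.724],[-28,-22.5,-7],1],[[0,0,-0.724],[-32,-26,-7],1],[[0,0,-0.724],[-36,-29,-6],1],[[0,0,-0.724],[-39.5,-32,-5],1],[[0,0,-0.724],[-41.5,-33.4,-4],1],[[0,0,-0.724],[-41.5,-33.4,-4],1],[[0,0,-0.724],[-41.5,-33.4,-4],1]])

```text
time: 2.1
tool_pos: [0.5004, 0.0796, 0.2676]
tool_rot: [-0.001, -0.134, 0.991, 0.0]
contact_force: [-0.3, 0.9, -0.4]
gripper_width: 0.003
grasp_force: 0.0
```

```bash
python3 - <<'E'
from h import *
np.set_printoptions(precision=4,suppress=True)
p=manip.grab_frame("wrist"); save(p,'wrist1.png',None,1.5)
for l in ("pivot_a","pivot_main"):
    for d in manip.spot_point(p,l)[:6]: print(l,round(d['score'],2),w(p,d['location']),proj(p,w(p,d['location']))[0])
s=manip.state(); print(s['tool_pos'],s['tool_rot'],s['contact_force'],s['time'],s['gripper_width'],s['joint_pos'],manip.nose_length)
E
```

```text
pivot_a 0.78 [0.4998 0.1255 0.0751] [298.3416 175.9834]
pivot_a 0.72 [0.5284 0.019  0.0748] [204.8746 175.2207]
pivot_a 0.67 [0.5147 0.0735 0.0777] [252.4406 176.9891]
pivot_main 0.58 [ 0.5475 -0.0667  0.0746] [130.1107 171.5102]
[0.5003 0.0817 0.2689] [ 0.0006 -0.1365  0.9906  0.0001] [-0.4364  0.0625  0.0276] 2.25 0.004645243306156629 [ 0.0148 -0.2567  1.8327  0.0004  1.5645 -1.8298] 0.017
```

View pics/wrist1.png

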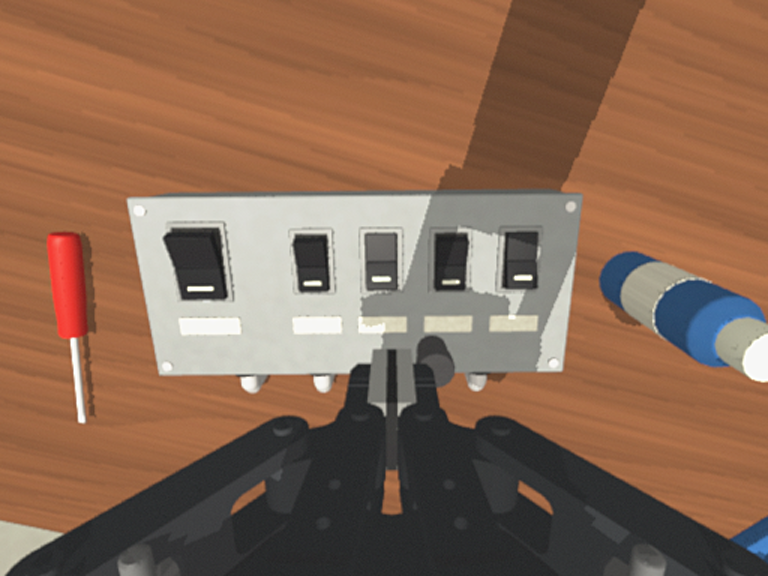

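Emit:
apply_moves(moves=[[[0,0,0],[0.3,2.2,4],1],[[0,0,0],[0.5,4.4,8],1],[[0,0,0],[0.5,4.4,12],1],[[0,0,0],[0.5,4.4,15],1],[[0,0,0],[0.5,4.4,15.6],1],[[0,0,0],[0.5,4.4,16.1],1],[[0,0,0],[0.5,4.4,16.6],1],[[0,0,0],[0.5,4.4,17],1],[[0,0,0],[0.5,4.4,17.3],1],[[0,0,0],[0.5,4.4,17.6],1],[[0,0,0],[0.5,4.4,17.6],1]])

```text
time: 3.35
tool_pos: [0.4837, 0.1215, 0.092]
tool_rot: [-0.0, -0.136, 0.991, 0.0]
contact_force: [-0.4, -0.2, -1.2]
gripper_width: -0.001
grasp_force: 0.0
```

Emit:
apply_moves(moves=[[[0,0,0],[0,0,-4],-1],[[0,0,0],[0,-6,-8],-1],[[0,0,0],[0,-10.9,-10],1],[[0,0,0],[0,-10.9,-10],1],[[0,0,0],[0,-10.9,-10],1]])

```text
time: 3.85
tool_pos: [0.5151, 0.0141, 0.1951]
tool_rot: [0.003, -0.134, 0.991, -0.001]
contact_force: [-0.5, 0.1, -0.2]
gripper_width: 0.002
grasp_force: 0.0
```

```bash
python3 - <<'E'
from h import *
p=manip.grab_frame("wrist"); save(p,'wrist2.png',None,1.5)
s=manip.state(); print(s['tool_pos'],s['contact_force'],s['time'],s['gripper_width'])
E
```

```text
[0.513919   0.01558053 0.19340734] [-0.14564445  0.0663068  -0.37967159] 3.9 0.0006617029309538015
```

View pics/wrist2.png

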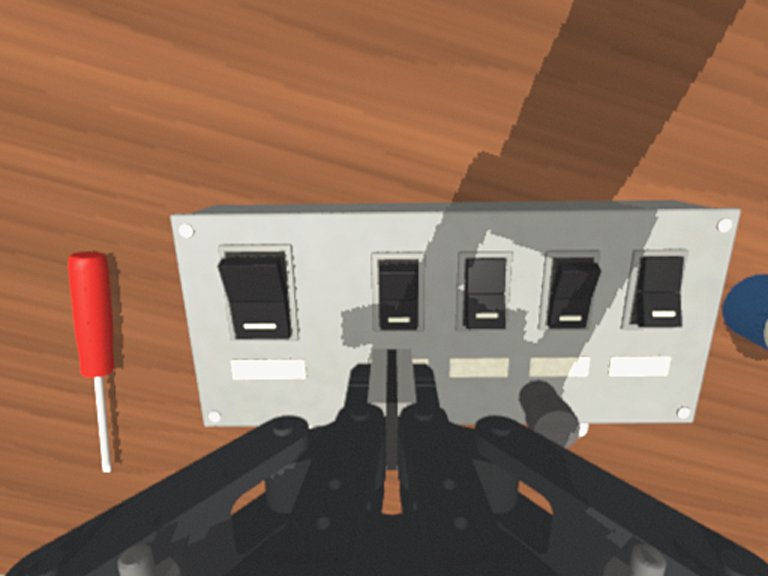

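```bash
python3 - <<'E'
from h import *
p=manip.grab_frame("wrist"); s=manip.state()
from scipy.spatial.transform import Rotation as Ro
q=s['tool_rot']; R=Ro.from_quat([q[1],q[2],q[3],q[0]]).as_matrix()
for t in ([0,0,0],[0,0,.017],[.011,0,.017],[-.011,0,.017],[0,.0145,.017],[0,0,.004]): print(t,proj(p,s['tool_pos']+R@t)[0]*1.5)
r=cv2.Rodrigues(np.array(p['rvec'],float))[0]; print('cam',-r.T@np.array(p['tvec']).ravel(), r[2])
ex=np.array([.9627,.2704,0])
for n,P in dict(s2=[.5,.127,.076],s4=[.5296,.0224,.076],s1=[.4855,.181,.076],main=[.553,-.065,.076]).items():
    L,W,e=(.028,.018,.010) if n=='main' else (.022,.012,.008); ey=np.array([-.2704,.9627,0])
    print(n,'pivot',proj(p,P)[0]*1.5)
    for st,h in (('ON',e),('OFF',-.003)): print('  front corners',st,(proj(p,[np.array(P)-ex*L+ey*W*k+[0,0,h] for k in(-1,1)])*1.5).round().tolist())
    for st,h in (('ON',-.003),('OFF',e)): print('  back corners',st,(proj(p,[np.array(P)+ex*L+ey*W*k+[0,0,h] for k in(-1,1)])*1.5).round().tolist())
save(p,'crop.png',(230,155,480,230),3.2)
E
```

```text
[0, 0, 0] [394.46376417 362.32580779]
[0, 0, 0.017] [394.22282049 342.78121551]
[0.011, 0, 0.017] [394.24927958 317.48454653]
[-0.011, 0, 0.017] [394.19732296 367.15857512]
[0, 0.0145, 0.017] [430.01687555 342.76392568]
[0, 0, 0.004] [394.40289038 357.38791779]
cam [ 0.43959195 -0.00490685  0.34002551] [ 0.29276711  0.08029938 -0.95280608]
s2 pivot [568.10088196 300.55609682]
  front corners ON [[557.0, 270.0], [598.0, 270.0]]
  front corners OFF [[551.0, 266.0], [590.0, 265.0]]
  back corners ON [[544.0, 331.0], [581.0, 331.0]]
  back corners OFF [[550.0, 338.0], [588.0, 338.0]]
s4 pivot [395.18378213 301.4759733 ]
  front corners ON [[375.0, 271.0], [415.0, 271.0]]
  front corners OFF [[376.0, 267.0], [414.0, 266.0]]
  back corners ON [[377.0, 332.0], [414.0, 332.0]]
  back corners OFF [[376.0, 339.0], [414.0, 339.0]]
s1 pivot [656.95008494 301.20989744]
  front corners ON [[651.0, 271.0], [691.0, 271.0]]
  front corners OFF [[641.0, 266.0], [680.0, 266.0]]
  back corners ON [[630.0, 332.0], [667.0, 331.0]]
  back corners OFF [[639.0, 339.0], [677.0, 339.0]]
main pivot [251.32219307 300.31932957]
  front corners ON [[211.0, 261.0], [272.0, 261.0]]
  front corners OFF [[219.0, 256.0], [277.0, 256.0]]
  back corners ON [[229.0, 339.0], [284.0, 339.0]]
  back corners OFF [[222.0, 348.0], [280.0, 348.0]]
```

View pics/crop.png

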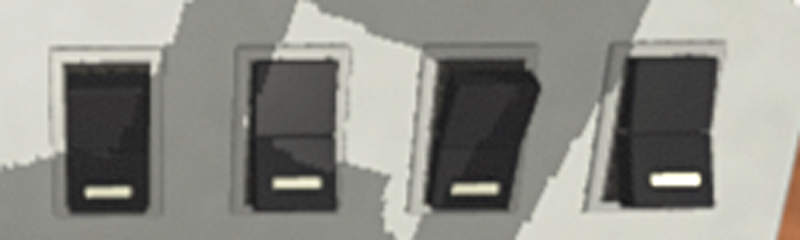

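The circuit 2 rocker still has its front raised (still ON), and there was no contact force. Circuits 1 and 3 are OFF, 4 and the main are ON. The fingertips look shorter in the picture than nominal, so I'll go down over circuit 4 in small, force-checked steps.

Emit:
apply_moves(moves=[[[0,0,0],[0,0,4.5],1],[[0,0,0],[0,0,8.5],1],[[0,0,0],[0,0,9.7],1],[[0,0,0],[0,0,10.1],1],[[0,0,0],[0,0,10.1],1],[[0,0,0],[0,0,10.1],1]])

```text
time: 4.55
tool_pos: [0.5146, 0.0168, 0.0933]
tool_rot: [0.002, -0.136, 0.991, -0.0]
contact_force: [0.4, -0.5, 0.3]
gripper_width: -0.001
grasp_force: 0.0
```

```bash
python3 - <<'E'
from h import *
p=manip.grab_frame("wrist"); save(p,'wrist3.png',None,1.5)
s=manip.state(); print(s['tool_pos'],s['contact_force'],s['ft_torque'],s['time'],s['gripper_width'])
E
```

```text
[0.51468429 0.01668207 0.09343128] [ 0.11937779 -0.29185924  1.45452521] [-0.0114657   0.04814374  0.01029389] 4.6 9.771241839645392e-05
```

View pics/wrist3.png

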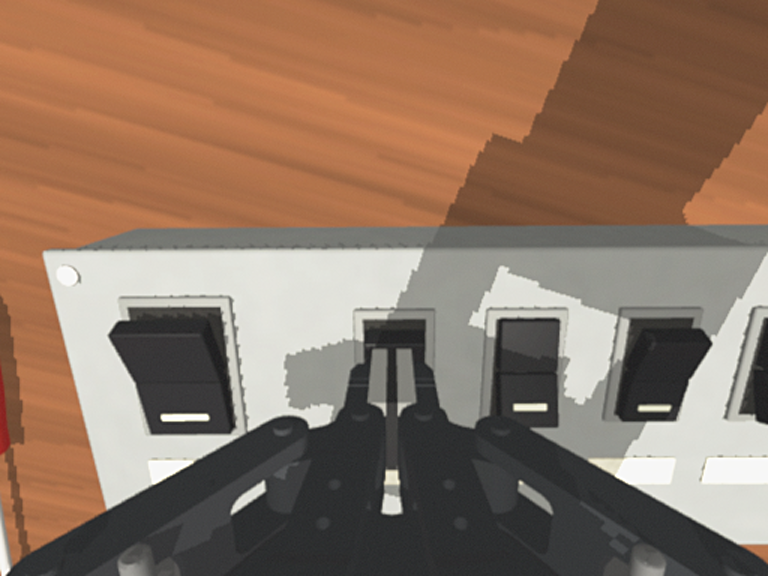

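Emit:
apply_moves(moves=[[[0,0,0],[0,0,0.3],1],[[0,0,0],[0,0,0.5],1],[[0,0,0],[0,0,0.5],1],[[0,0,0],[0,0,0.5],1]])

```text
time: 5.0
tool_pos: [0.513, 0.0166, 0.0861]
tool_rot: [-0.0, -0.136, 0.991, -0.0]
contact_force: [0.1, -0.4, -0.7]
gripper_width: 0.003
grasp_force: 0.0
```

Emit:
apply_moves(moves=[[[0,0,0],[0,0,0.3],1],[[0,0,0],[0,0,0.5],1],[[0,0,0],[0,0,0.5],1],[[0,0,0],[0,0,0.5],1]])

```text
time: 5.4
tool_pos: [0.5129, 0.0166, 0.0809]
tool_rot: [-0.0, -0.136, 0.991, 0.0]
contact_force: [0.1, 0.3, -0.7]
gripper_width: -0.002
grasp_force: 0.0
```

```bash
python3 - <<'E'
from h import *
p=manip.grab_frame("wrist"); a=p['image'][150:340,60:500]
q=manip.grab_frame("top"); b=q['image'][150:270,130:330]
im=cv2.vconcat([cv2.resize(a,(660,285)),cv2.resize(b,(500,300))[:, :].copy() if 0 else cv2.resize(b,(660,300))])
cv2.imwrite('pics/c4.png',im[:,:,::-1])
s=manip.state(); print(s['tool_pos'],s['contact_force'],s['time'])
E
```

```text
[0.51301476 0.01665412 0.0810715 ] [-0.22333248  0.33330941  0.4494031 ] 5.5
```

View pics/c4.png

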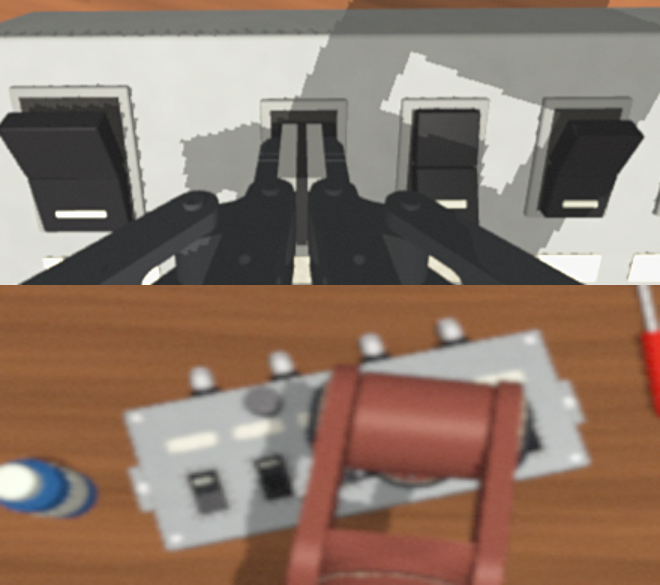

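Emit:
apply_moves(moves=[[[0,0,0],[0,0,0.3],1],[[0,0,0],[0,0,0.5],1],[[0,0,0],[0,0,0.5],1]])

```text
time: 5.8
tool_pos: [0.5129, 0.0167, 0.0756]
tool_rot: [-0.0, -0.136, 0.991, 0.0]
contact_force: [0.0, 0.3, -0.1]
gripper_width: 0.004
grasp_force: 0.1
```

Emit:
apply_moves(moves=[[[0,0,0],[0,0,0.2],1],[[0,0,0],[0,0,0.3],1],[[0,0,0],[0,0,0.3],1]])

```text
time: 6.1
tool_pos: [0.5129, 0.0167, 0.0727]
tool_rot: [-0.0, -0.136, 0.991, 0.0]
contact_force: [0.0, 0.1, -0.6]
gripper_width: 0.002
grasp_force: 0.0
```

Emit:
apply_moves(moves=[[[0,0,0],[0,0,0.2],1],[[0,0,0],[0,0,0.3],1],[[0,0,0],[0,0,0.3],1]])

```text
time: 6.4
tool_pos: [0.5134, 0.0166, 0.0716]
tool_rot: [-0.0, -0.136, 0.991, -0.0]
contact_force: [-4.4, -0.4, 8.8]
gripper_width: 0.0
grasp_force: 4.4
```

```bash
python3 - <<'E'
from h import *
p=manip.grab_frame("wrist"); save(p,'c5.png',(120,150,420,340),2.6)
s=manip.state(); print(s['tool_pos'],s['contact_force'],s['ft_torque'],s['time'],s['joint_efforts'])
E
```

```text
[0.51341108 0.01665595 0.07158693] [-5.0953503   0.43901655  8.38784129] [0.0540598  0.66782353 0.02829033] 6.45 [-2.23206785e-01 -2.68188715e+01 -3.11409009e+01  3.70948284e-02
 -1.13448456e+00  1.03418331e-02]
```

View pics/c5.png

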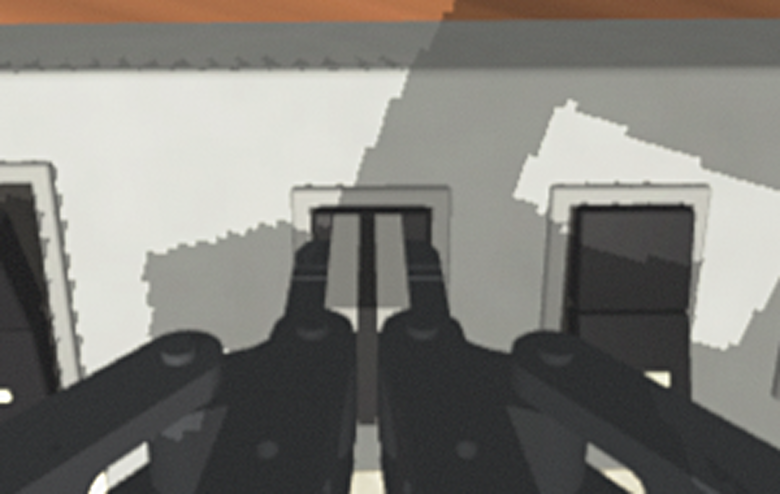

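The front edge of circuit 4 now lies level like circuit 3, so it is OFF. The real fingertips end at about the TCP, so I'll press circuit 2 at TCP z≈0.073.

Emit:
apply_moves(moves=[[[0,0,0],[0,0,-4],1],[[0,0,0],[0,4,-5],1],[[0,0,0],[0,8,-5],1],[[0,0,0],[0,10.9,-4],1],[[0,0,0],[0,10.9,-2.5],1],[[0,0,0],[0,10.9,-1.6],1],[[0,0,0],[0,10.9,-1.2],1],[[0,0,0],[0,10.9,-0.9],1],[[0,0,0],[0,10.9,-0.6],1],[[0,0,0],[0,10.9,-0.3],1],[[0,0,0],[0,10.9,-0.1],1],[[0,0,0],[0,10.9,-0.1],1]])

```text
time: 7.65
tool_pos: [0.4844, 0.1213, 0.0718]
tool_rot: [0.0, -0.136, 0.991, -0.0]
contact_force: [-1.8, -1.8, 3.5]
gripper_width: 0.002
grasp_force: 2.0
```

Emit:
apply_moves(moves=[[[0,0,0],[0,0,-4],1],[[0,0,0],[0,-4,-7],1],[[0,0,0],[0.2,-8.5,-10],1],[[0,0,0],[0.4,-13,-12],1],[[0,0,0],[0.4,-15,-12],1],[[0,0,0],[0.4,-15,-12],1]])

```text
time: 8.25
tool_pos: [0.5216, -0.0267, 0.1925]
tool_rot: [0.001, -0.134, 0.991, -0.001]
contact_force: [0.2, -0.0, 0.4]
gripper_width: -0.001
grasp_force: 0.0
```

```bash
python3 - <<'E'
from h import *
p=manip.grab_frame("wrist"); save(p,'w6.png',None,1.5)
for d in manip.spot_point(p,'pivot_main')[:2]: print(d['score'],w(p,d['location']))
s=manip.state(); print(s['tool_pos'],s['contact_force'],s['time'])
E
```

```text
0.93 [ 0.54978238 -0.06528392  0.0767496 ]
0.75 [0.57551078 0.13242955 0.08569358]
[ 0.52002895 -0.02401669  0.19059025] [ 0.26276112 -0.73911652 -0.40877921] 8.35
```

View pics/w6.png

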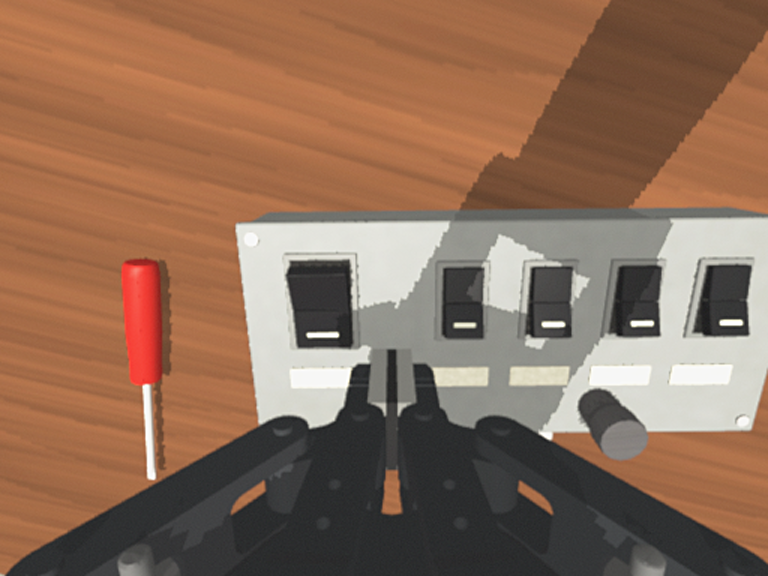

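All four circuits now look alike and OFF (columns 463–725), and the main at (322,300) is still ON. Next I'll press the main.

Emit:
apply_moves(moves=[[[0,0,0],[0,-4.8,2],1],[[0,0,0],[0,-4.8,6],1],[[0,0,0],[0,-4.8,9],1],[[0,0,0],[0,-4.8,10],1],[[0,0,0],[0,-4.8,10.5],1],[[0,0,0],[0,-4.8,10.9],1],[[0,0,0],[0,-4.8,11.3],1],[[0,0,0],[0,-4.8,11.6],1],[[0,0,0],[0,-4.8,11.9],1],[[0,0,0],[0,-4.8,11.9],1]])

```text
time: 9.35
tool_pos: [0.5332, -0.0701, 0.072]
tool_rot: [0.0, -0.136, 0.991, 0.0]
contact_force: [-0.0, 0.5, 0.5]
gripper_width: 0.002
grasp_force: 0.0
```

Emit:
apply_moves(moves=[[[0,0,0],[0,0,-4],1],[[0,0,0],[0,3,-8],1],[[0,0,0],[0,5,-12],1],[[0,0,0],[0,5,-12],1],[[0,0,0],[0,5,-12],1]])

```text
time: 9.85
tool_pos: [0.5206, -0.0218, 0.1938]
tool_rot: [0.002, -0.136, 0.991, -0.001]
contact_force: [-0.1, 0.3, -1.5]
gripper_width: 0.001
grasp_force: 0.0
```

```bash
python3 - <<'E'
from h import *
p=manip.grab_frame("wrist"); save(p,'w7.png',None,1.5)
s=manip.state(); print(s['tool_pos'],s['contact_force'],s['time'])
E
```

```text
[ 0.51960366 -0.02199416  0.19189101] [ 0.63324151 -0.23104592  0.09330666] 9.9
```

View pics/w7.png

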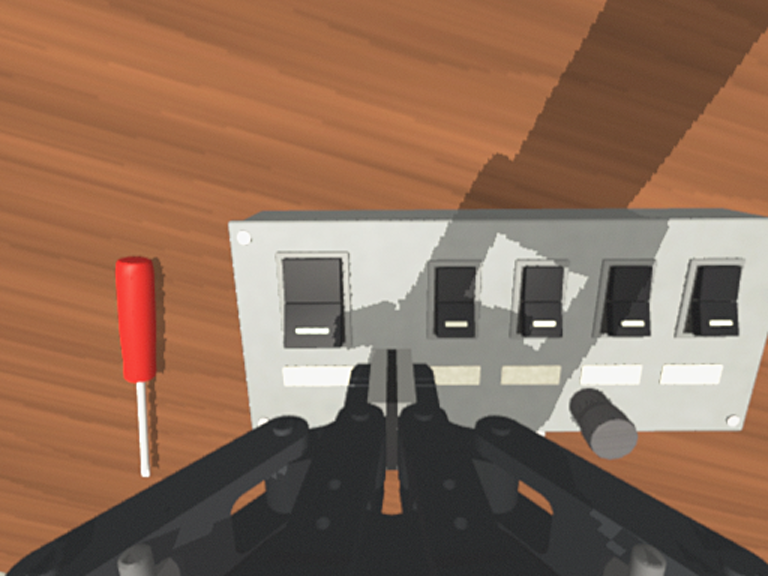

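The main at (312,300) now shows its lit, lowered front half, so it is OFF. All four circuits are OFF, and the arm is clear of everything.

```bash
python3 -c "from plant import manip; print(manip.job_done())"
```

```text
the job is handed in; nothing more can be done
None
```

I pressed the two circuit switches that were still on to off, then the main switch, and handed the job in at about 10 s. The last wrist picture showed all five off, with the socket and screwdriver in place; the spray can was out of view, but the arm stayed clear of it.

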